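Cam the loose front lip tight on the egg-cup shelf

ROBOT

A 6-joint arm with a two-finger parallel gripper is mounted at the origin on the work surface. World frame = base frame: x ahead of the robot, y to its left, z up, the work surface at z = 0. Lengths are in mm, angles in rad, forces in N, time in s.
With the tool pointing down it reaches from about 275 to 875 mm from the base axis. Payload 12.5 kg.
Tool frame: the origin (TCP) lies at the very end of the fingers, on their centre line; the grasp point (between the pads) lies 19 mm behind it (ctrl.grip_depth is the distance from the TCP to the grasp point, in mm); z points along the fingers, y is the direction in which the jaws open and shut (so a half turn about z gives the same grasp; the last joint's range is limited). The gripper opens to 85 mm and grips with 20 to 120 N. Pads are 22 mm wide; open, the fingers measure 114 mm over their backs; the gripper's body (76 mm by 85 mm) begins 54 mm behind the grasp point. The pads swing forward as they close: fully open they stand 13 mm farther back than shut.
Start: joints at [-1.254, 0.351, 1.652, -0, 1.139, -0.085], TCP at [215.109, -506.175, 231.29] pointing down, gripper open.
Joint ranges: [-2.75, 2.75], [-0.79, 2.1], [0.01, 2.65], [-1.57, 4.71], [0.07, 3.14], [-2.87, 2.87]. Speed limits (rad/s): [2.22, 2.22, 2.79, 3.14, 3.14, 3.14].

INTERFACE

Orientations are given as a rotation vector (axis times angle).
In Python, from station import ctrl, jaws, monitor, read_camera, calibration, sign_off gives the robot as it stands. Calls block until the motion is done:
- ctrl.move_to(position, orientation): joint-space move of the TCP to a pose.
- ctrl.movel(position, rate=150, frame=None, force_limit=None): straight line of the TCP; frame=None keeps the orientation; rate is the mean speed in mm/s. With force_limit (N) it stops when the force on the tool has changed by that much, and returns True; else False.
- ctrl.move_joints(angles): joint-space move.
- jaws.release() and jaws.grab(f_grip=None): open the fingers fully, or close them until they stop; f_grip is the grip in N (None keeps the last).
- ctrl.hold(seconds).
- ctrl.solve_ik(position, orientation): joint angles nearest the present ones, or None.
- monitor.state(): the state.
- read_camera(name): name is "side" or "top"; returns (picture, depth): 480x640x3 uint8, blue, green, red; 480x640 float32, mm along the optical axis (not along the pixel's ray), 0 where there is no reading.
- calibration(name): a dict with "intrinsics" (3x3 intrinsics, pixels), "extrinsics" (4x4, takes a point from world to camera coordinates). Camera axes: x right, y up, looking along -z (the intrinsics and any distortion apply to the point x, -y, -z); pixel columns grow to the right and rows downward; lengths in mm; the calibration is good to about 2 mm. A picture is of the moment at which its call begins. calibration takes no time and is no camera call.
A pose or a line that the arm cannot do raises ctrl.MotionError and nothing moves.
- sign_off(): hands the job in, once; it reports no verdict.
The state is a dict: "time": time; "joint_pos": joint angles; "qd": joint speeds; "effort": joint torques, N m; "position": TCP position; "tool_rot": TCP orientation; "contact_force": force on the tool from outside, world axes, zero at the start; "ft_torque": the same for the moment, N m; "grip_width": opening from 0.0 (shut) to 1.0 (fully open).
Only numpy, scipy, OpenCV 4.12 (cv2) and the standard library are available. Lean on these libraries where they do the work, as an engineer would, in place of code of your own. Each camera call takes 0.05 s, during which the arm holds its last target.

TASK

One of the two oak lip rails along the front edge of the shelf stands off with a gap. Push that rail in until the head of its stud stops inside the open mouth of its cam lock, then turn that cam clockwise by its bar grip until the curved slot has drawn the rail tight against the shelf, and let go. The other lip rail is already tight: leave its cam as it is.

Things in the scene. Friction and masses are not known exactly. Their poses are not given: they have to be found in the camera images.
- cam_grip (a point): Centre of the dark bar grip on the LOOSE rail's cam lock, on its upright axis, 43 mm above the shelf's top. Bar: 54 mm long along x, 14 mm thick along y, 34 mm tall, 18 mm of it below this point. From 20 mm below down: the 86 mm wide steel cam with the ridges of its curved slot. 120 mm to the side on the shelf a pan lid, 100 mm wide, 34 mm tall; 175 mm to the other a cooker (145 mm tall) or mill.
- cam (a joint): Turn of the loose rail's cam, rad, clockwise from above. Starts at 0 to 0.2: slot mouth open to the rail, bar square to the shelf's front edge at 0. With the stud head in the mouth, the slot catches it at about 0.5 and draws until 1.15 (tight), then only holds, up to the stop at 1.5. Turned without the head inside, it shuts its mouth and draws nothing. Stiff (0.12 N m), stays where left.
- rail_push (a point): On the robot-side face of the LOOSE oak lip rail, mid-length, 12 mm below its top, 18 mm above the shelf's top. Rail: 226 mm along y, 22 mm thick, 75 mm tall; slides along x only (about 2 N). x points level through it to the cam's axis: push that way. Level distance to that axis = 107 mm + gap: gap 27 to 36 at the start, 8 when the 10 mm stud head stops in the cam's mouth, 0.5 when tight.
- tight_cam (a joint): Turn of the other, already tight rail's cam, rad, clockwise. Same make and size, 240 mm along the shelf from the loose one, on either side. Starts at 1.3 to 1.45: its bar nearly parallel to the shelf's front edge, its rail flush. Leave it alone.

How it is judged (in metres and radians):
On the way:
1. the loose rail is pushed in, its stud head in the mouth of the cam, before the cam is turned (x of cam_grip in the frame of rail_push below 0.122 m and value of joint cam below 0.7 rad), for 0.05 s.
At the end, for the whole second after the job is handed in: The loose rail is drawn in to a gap of less than 3.5 mm from the shelf's front edge with its cam turned at least 1.0 rad clockwise, and the other cam still stands tight (above 1.05 rad) (x of cam_grip in the frame of rail_push below 0.1105 m and value of joint cam above 1 rad and value of joint tight_cam above 1.05 rad); the robot touches nothing.
It fails at once if the already tight cam is turned back (value of joint tight_cam below 1.05 rad).
It also fails if it takes over 42 s, if anything falls off the work surface, if the arm or the gripper's body presses on something with over 40 N, if the wrist force passes 120 N, or if a joint passes its speed limit or range.

## Working session

There is one attempt and no reset: what is moved stays moved. The work goes in short steps, each a Python script; the robot and the scene stay as the last script left them, time stands still between calls to the robot, and variables do not carry over. Pictures are saved under pics/ and viewed, and the job is handed in when it is done.

```bash
ls; mkdir -p pics; python3 - <<'E'
from station import *
import cv2,numpy as np
for n in("top","side"):
    p,d=read_camera(n); cv2.imwrite(f"pics/{n}0.png",p); np.save(f"{n}0.npy",d)
    c=calibration(n); print(n,c)
print(monitor.state())
E
```

```text
pics
top {'intrinsics': array([[536.79751146,   0.        , 315.57433895],
       [  0.        , 536.79751146, 246.60383571],
       [  0.        ,   0.        ,   1.        ]]), 'extrinsics': array([[-2.68951225e-02, -9.99511695e-01,  1.59067372e-02,
         2.91611833e+01],
       [ 9.91424757e-01, -2.46351169e-02,  1.28335738e-01,
        -5.77601916e+02],
       [-1.27881207e-01,  1.92219385e-02,  9.91603204e-01,
        -8.20023244e+02],
       [ 0.00000000e+00,  0.00000000e+00,  0.00000000e+00,
         1.00000000e+00]])}
side {'intrinsics': array([[573.32260908,   0.        , 324.01641067],
       [  0.        , 573.32260908, 242.028918  ],
       [  0.        ,   0.        ,   1.        ]]), 'extrinsics': array([[ 8.82785185e-01, -4.69311627e-01, -2.09025127e-02,
        -5.04141660e+02],
       [ 2.69244491e-01,  4.68990350e-01,  8.41163156e-01,
        -2.87114227e+02],
       [-3.84964572e-01, -7.48194258e-01,  5.40377303e-01,
        -5.71146203e+02],
       [ 0.00000000e+00,  0.00000000e+00,  0.00000000e+00,
         1.00000000e+00]])}
{'time': 0.1, 'joint_pos': array([-1.25359015e+00,  3.51182980e-01,  1.65233456e+00, -1.87365976e-05,
        1.13908403e+00, -8.45956297e-02]), 'qd': array([-6.73445539e-04,  6.96479109e-04,  9.46474121e-05, -1.99952234e-04,
       -6.59877368e-04, -3.30671385e-04]), 'effort': array([ 2.32853029e-05, -5.06834257e+01, -2.91876036e+01, -9.08546940e-05,
        2.62057780e-03,  1.19598675e-05]), 'position': array([ 215.02578939, -505.91867005,  230.82161386]), 'tool_rot': array([-3.07742394e+00, -6.26724201e-01,  2.10384365e-04]), 'contact_force': array([0.39975888, 0.5329238 , 0.12479531]), 'ft_torque': array([-0.02624529, -0.00660841, -0.0235153 ]), 'grip_width': 1.0022335571410517}
```

View pics/top0.png

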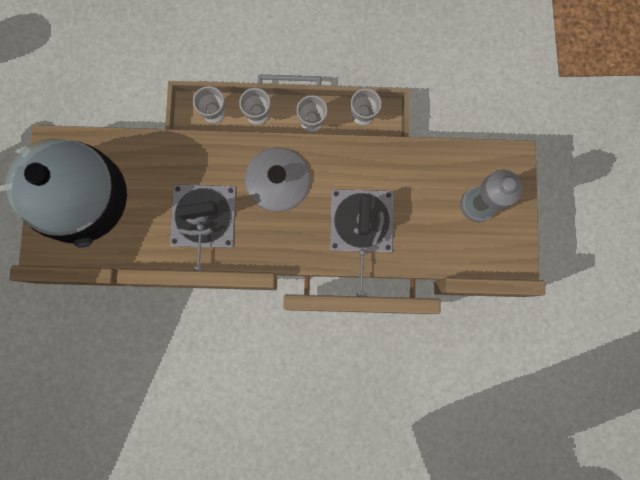

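View pics/side0.png

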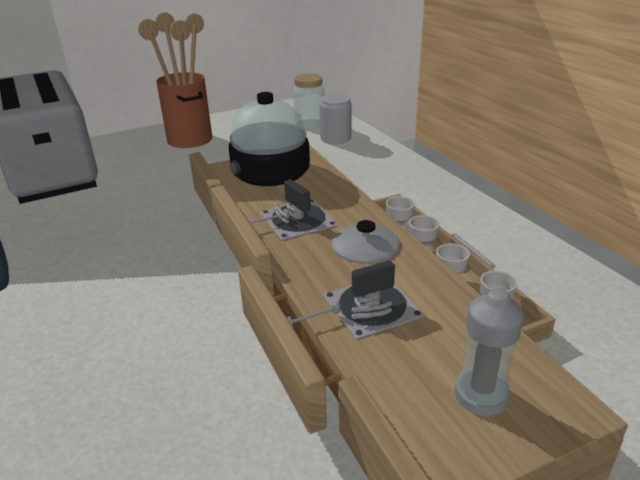

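The top view shows the loose rail at about (362,304) with a gap. Its cam is at (362,220), with the bar square to the edge. The tight cam is at (203,212) and its rail at (195,279) is flush. The lid is at (278,178) and the mill at (490,195). Next I'll turn these into positions.

```bash
cat > h.py <<'E'
import numpy as np,cv2
from station import *
def cloud(n,d):
    c=calibration(n);K=c["intrinsics"];T=np.linalg.inv(c["extrinsics"])
    v,u=np.mgrid[:480,:640]
    P=np.stack([(u-K[0,2])/K[0,0]*d,-(v-K[1,2])/K[1,1]*d,-d],-1)
    return P@T[:3,:3].T+T[:3,3]
E
python3 - <<'E'
from h import *
np.set_printoptions(precision=1,suppress=True)
p=cv2.imread("pics/top0.png")
W=cloud("top",np.load("top0.npy"))
def reg(n,x0,y0,x1,y1,zlo,zhi,W=W):
    R=W[y0:y1,x0:x1].reshape(-1,3);m=(R[:,2]>zlo)&(R[:,2]<zhi);R=R[m]
    r=cv2.minAreaRect(R[:,:2].astype(np.float32))
    print(n,len(R),"mean",R.mean(0),"min",R.min(0),"max",R.max(0),r)
    return R
for q in [(340,140),(430,200),(300,250),(362,304),(300,302),(430,305),(365,205),(60,430),(200,212),(278,178),(500,185)]: print(q,W[q[1],q[0]])
sh=np.median(W[225:255,400:440,2]);print("shelf",sh)
reg("rail",280,290,445,316,sh+20,sh+40)
reg("bar",340,180,395,250,sh+50,sh+75)
reg("tbar",170,180,235,250,sh+50,sh+75)
reg("lid",235,140,315,215,sh+8,sh+80)
reg("mill",455,160,530,225,sh+20,sh+300)
S=cloud("side",np.load("side0.npy"))
reg("bar s",345,255,400,300,sh+40,sh+75,S)
reg("rail s",235,260,330,425,-50,sh+60,S)
R=W[285:320,280:445].reshape(-1,3);print(np.histogram(R[:,2],20))
E
```

```text
(340, 140) [737.5 -27.2  84.3]
(430, 200) [ 639.8 -162.1   83.4]
(300, 250) [567.4  38.7  85.2]
(362, 304) [483.6 -48.4 116.1]
(300, 302) [488.8  40.1 115.8]
(430, 305) [ 479.6 -146.5  113.5]
(365, 205) [621.7 -55.  144.5]
(60, 430) [300.2 426.1  -0.1]
(200, 212) [617.7 177.4 142.2]
(278, 178) [670.5  68.2 118. ]
(500, 185) [ 629.9 -222.9  212.7]
shelf 84.79666563726681
rail 2433 mean [484.3 -48.  114.5] min [ 467.9 -169.8  105.2] max [501.2  64.7 119.3] ((484.6806945800781, -52.52539825439453), (234.5025177001953, 33.08016586303711), 89.8621597290039)
bar 383 mean [609.7 -54.6 143.3] min [583.3 -62.8 134.9] max [636.9 -46.8 147.2] ((610.01171875, -55.14363098144531), (14.160706520080566, 53.739017486572266), 85.990478515625)
tbar 408 mean [622.5 183.6 143.1] min [613.3 157.1 134.8] max [633.8 211.2 147.8] ((623.4522705078125, 184.1280517578125), (14.579962730407715, 53.68133544921875), 8.840725898742676)
lid 2394 mean [675.9  70.4  98.7] min [629.4  24.1  92.8] max [725.7 117.7 123.5] ((676.8092041015625, 69.82555389404297), (90.64093017578125, 90.57813262939453), 28.43630027770996)
[... 174 characters left out ...]
), 65.73029327392578)
bar s 767 mean [607.6 -62.6 136.5] min [582.8 -68.7 124.8] max [637.2 -50.2 144.3] ((610.0433959960938, -59.89018249511719), (16.452953338623047, 54.44178009033203), 85.68242645263672)
rail s 15624 mean [495.6 -31.2  57.6] min [ 411.9 -166.4   -5.2] max [611.5 245.1 116.3] ((526.51953125, 30.278594970703125), (406.36407470703125, 140.16722106933594), 69.48826599121094)
(array([2990,  232, 2521,    0,    0,    0,    0,    0,    0,    0,    0,
          0,    0,    0,    0,    0,    0,    0,    0,   32]), array([ -5.7,  38.9,  83.6, 128.2, 172.8, 217.4, 262.1, 306.7, 351.3,
       395.9, 440.6, 485.2, 529.8, 574.4, 619.1, 663.7, 708.3, 752.9,
       797.6, 842.2, 886.8]))
```

```bash
cat >> h.py <<'E'
from scipy.spatial.transform import Rotation as Ro
def ori(y):  # tool down, jaw axis along y (2-vector)
    y=np.array([y[0],y[1],0.])/np.hypot(*y);z=np.array([0,0,-1.]);x=np.cross(y,z)
    return Ro.from_matrix(np.column_stack([x,y,z])).as_rotvec()
ax=np.array([610.,-56.5]);a=0.053;X=np.array([np.cos(a),-np.sin(a)])
def st():
    s=monitor.state();print(round(s["time"],2),s["position"].round(1),"F",s["contact_force"].round(1),"q",s["joint_pos"].round(3),"g",round(s["grip_width"],3));return s
E
python3 - <<'E'
from h import *
for s in(1,-1):
    n=np.array([.07,.998])*s
    print(s,ctrl.solve_ik([610,-56.5,113],ori(n)),ctrl.solve_ik([425,-47,200],ori(n)))
o=ori([.053,.998]) if abs(ctrl.solve_ik([425,-47,200],ori([.053,.998]))[5])<abs(ctrl.solve_ik([425,-47,200],ori([-.053,-.998]))[5]) else ori([-.053,-.998])
jaws.grab(30);st()
p=ax-190*X
ctrl.move_to([*p,200],o);st()
ctrl.movel([*p,99],rate=150);st()
p2=ax-150*X
ctrl.movel([*p2,99],rate=100,force_limit=12);st()
E
```

```text
1 [-1.68337122e-01  5.98699229e-01  1.57966332e+00 -4.44089210e-16
  9.63230102e-01 -1.66910785e+00] [-2.19104990e-01  1.67798372e-01  1.98383246e+00 -4.44089210e-16
  9.89961818e-01 -1.71987572e+00]
-1 [-1.68337122e-01  5.98699229e-01  1.57966332e+00 -4.44089210e-16
  9.63230102e-01  1.47248480e+00] [-2.19104990e-01  1.67798372e-01  1.98383246e+00 -4.44089210e-16
  9.89961818e-01  1.42171693e+00]
0.87 [ 215.1 -506.2  231.3] F [ 0.3 -0.4  0.6] q [-1.254  0.351  1.652  0.     1.139 -0.085] g 0.002
2.7 [420.4 -46.9 200.1] F [-0.   0.1 -0.2] q [-0.221  0.159  1.994 -0.     0.988  1.403] g -0.003
3.52 [420.7 -46.7  99.6] F [ 0.1 -0.5  1. ] q [-0.221  0.335  2.08   0.     0.725  1.404] g -0.001
4.08 [459.9 -48.5  99.1] F [ 0.  -0.3 -0.1] q [-0.206  0.394  1.985  0.     0.763  1.418] g 0.003
```

```bash
python3 - <<'E'
from h import *
p=ax-112*X
print(ctrl.movel([*p,99],rate=25,force_limit=12));s=st()
print("dist TCP-axis",(ax-s["position"][:2])@X)
pic,d=read_camera("top");cv2.imwrite("pics/top1.png",pic);np.save("top1.npy",d)
pic,d=read_camera("side");cv2.imwrite("pics/side1.png",pic)
E
```

```text
True
5.06 [483.9 -49.7  98.4] F [-2.   0.   0.4] q [-0.198  0.432  1.922 -0.     0.792  1.426] g -0.001
dist TCP-axis 126.29564334838868
```

View pics/side1.png

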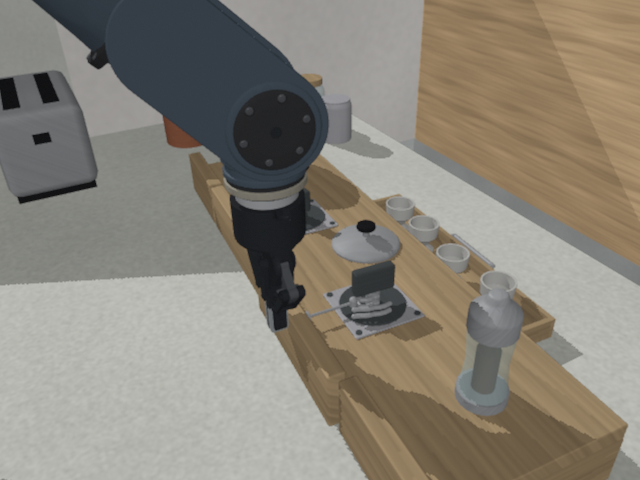

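View pics/top1.png

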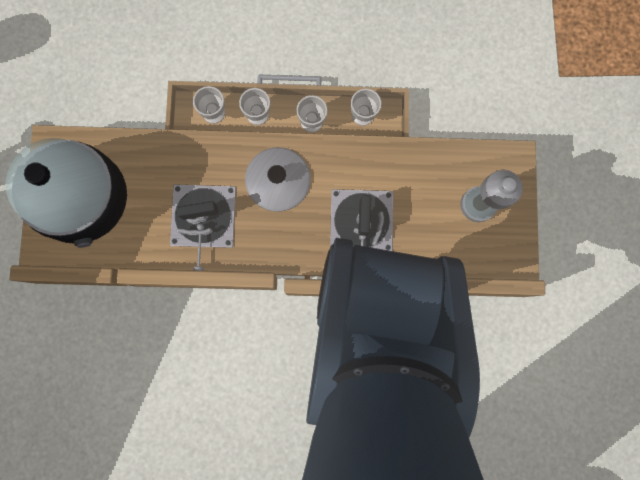

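The side view shows the rail pushed in, with a finger at (278,315) against it and the stud head in the cam mouth at about (350,305). The top view shows the rail's free end at (300,287). I'll measure the gap there.

```bash
python3 - <<'E'
from h import *
Y=np.array([np.sin(a),np.cos(a)])
for f in("top0","top1"):
    W=cloud("top",np.load(f+".npy"))
    for r in [(275,320,287,312),(200,320,130,270)]:
        R=W[r[0]:r[1],r[2]:r[3]].reshape(-1,3);R=R[(R[:,2]>105)&(R[:,2]<125)]
        dd=(ax-R[:,:2])@X
        print(f,"rail centre dist",np.median(dd),np.percentile(dd,[2,98]).round(1),len(R)) if len(R) else 0
E
```

```text
top0 rail centre dist 126.08244367708362 [115.8 136.3] 379
top0 rail centre dist 94.01259161527597 [  6.5 106.1] 2484
top1 rail centre dist 103.20871330643062 [ 92.8 113.5] 381
top1 rail centre dist 94.008711978962 [  6.5 106.1] 2481
```

Judged against the tight rail, the gap is about 8 mm, so the head is stopped in the mouth. Now I'll grip the cam.

```bash
python3 - <<'E'
from h import *
s=monitor.state();p=s["position"]
b=p[:2]-25*X
ctrl.movel([*b,99],rate=100)
ctrl.movel([*b,215],rate=200)
jaws.release()
g=[610.,-56.5]
q=ctrl.solve_ik([*g,215],ori([.07,.998]));print(q)
ctrl.move_to([*g,215],ori([.07,.998]));st()
ctrl.movel([*g,114],rate=100,force_limit=8);st()
jaws.grab(80);st()
pic,d=read_camera("side");cv2.imwrite("pics/side2.png",pic)
E
```

```text
[-1.68337122e-01  4.80152866e-01  1.49846522e+00 -4.44089210e-16
  1.16297456e+00 -1.66910785e+00]
9.68 [609.9 -56.5 215. ] F [-0.1  0.3 -0.2] q [-0.168  0.48   1.499  0.     1.163 -1.669] g 1.003
10.84 [610.4 -56.5 114.7] F [-0.1 -0.2  0.1] q [-0.168  0.597  1.578  0.     0.965 -1.669] g 1.0
11.5 [610.  -56.5 114.2] F [-1.3  0.6  2.8] q [-0.168  0.597  1.579  0.     0.965 -1.669] g 0.149
```

View pics/side2.png

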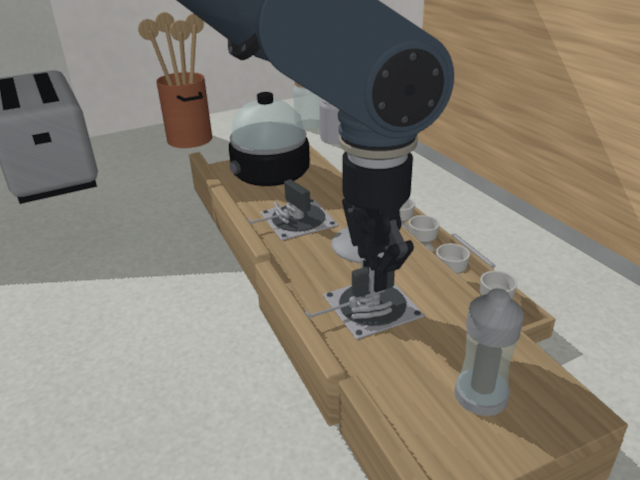

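The bar at (365,285) is between the pads, about 13 mm wide, and the stud head is still in the mouth. I'll turn it in steps.

```bash
python3 - <<'E'
from h import *
q0=monitor.state()["joint_pos"].copy()
for t in (.3,.6,.8,1.0,1.15,1.3):
    q=q0.copy();q[5]+=t;ctrl.move_joints(q);s=st();print(t,s["ft_torque"].round(2))
    if np.linalg.norm(s["contact_force"])>60: print("stop");break
pic,d=read_camera("side");cv2.imwrite("pics/side3.png",pic)
E
```

```text
11.94 [610.  -56.6 114.2] F [-2.  -0.8  2.7] q [-0.168  0.597  1.579 -0.     0.965 -1.373] g 0.151
0.3 [-0.18  0.24 -0.14]
12.33 [609.9 -56.8 114.3] F [-2.2 -2.6  3.3] q [-0.169  0.597  1.579 -0.     0.966 -1.075] g 0.152
0.6 [-0.63  0.49 -0.1 ]
12.64 [609.8 -56.8 114.2] F [-3.4 -5.1  3.1] q [-1.690e-01  5.970e-01  1.579e+00 -1.000e-03  9.660e-01 -8.740e-01] g 0.152
0.8 [-0.73  0.6  -0.07]
12.95 [609.7 -56.9 114.2] F [-4.4 -5.6  3.3] q [-1.690e-01  5.970e-01  1.579e+00 -1.000e-03  9.660e-01 -6.740e-01] g 0.149
1.0 [-0.77  0.67 -0.16]
13.22 [609.7 -56.9 114.2] F [-4.  -4.5  4.3] q [-1.690e-01  5.970e-01  1.579e+00 -1.000e-03  9.660e-01 -5.240e-01] g 0.153
1.15 [-0.78  0.69 -0.07]
13.48 [609.6 -57.  114.2] F [-4.4 -5.5  4.5] q [-1.690e-01  5.970e-01  1.579e+00 -1.000e-03  9.660e-01 -3.740e-01] g 0.151
1.3 [-0.87  0.82 -0.1 ]
```

View pics/side3.png

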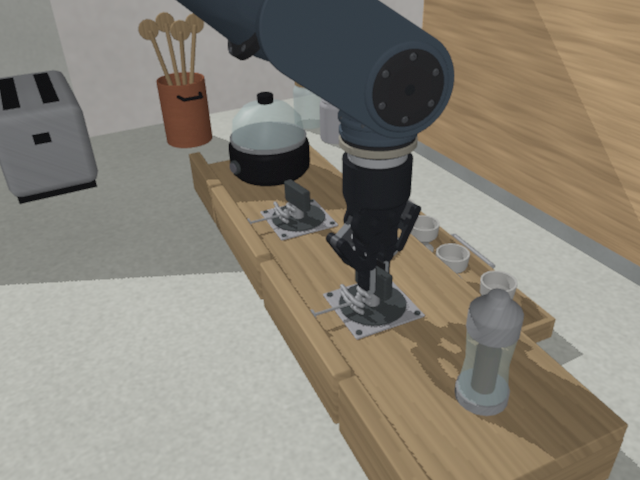

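The bar at (380,285) is turned and the rail at (300,330) is flush with its neighbours. I'll release, retreat and measure.

```bash
python3 - <<'E'
from h import *
jaws.release();s=st();p=s["position"]
ctrl.movel([p[0],p[1],240],rate=130)
ctrl.move_to([330,-380,260],ori([.07,.998]));st()
pic,d=read_camera("top");cv2.imwrite("pics/top4.png",pic)
W=cloud("top",d)
for n,r in(("loose",(260,320,290,435)),("tight",(260,300,130,270))):
    R=W[r[0]:r[1],r[2]:r[3]].reshape(-1,3);R=R[(R[:,2]>105)&(R[:,2]<125)]
    dd=(ax-R[:,:2])@X;print(n,np.percentile(dd,[2,50,98]).round(1))
for n,(x0,y0,x1,y1) in(("bar",(330,180,400,255)),("tbar",(170,180,235,250))):
    R=W[y0:y1,x0:x1].reshape(-1,3);R=R[(R[:,2]>135)&(R[:,2]<160)][:,:2];c=R.mean(0)
    v=np.linalg.svd(R-c,full_matrices=False)[2][0];v=v*np.sign(v[0])
    print(n,c,"cw angle",-np.arctan2(v[1],v[0])-a)
E
```

```text
14.23 [610.1 -56.4 114.2] F [0.6 0.9 0.4] q [-0.168  0.597  1.579  0.     0.965 -0.369] g 1.0
17.16 [ 330.4 -379.8  259.9] F [-0.9 -0.4  0.2] q [-0.947  0.236  1.735  0.     1.172 -2.448] g 1.004
loose [ 85.5  96.4 107. ]
tight [ 84.5  95.4 106.1]
bar [609.66123684 -54.69861523] cw angle 1.3169548498563564
tbar [622.50860645 183.53481051] cw angle 1.3748053120300245
```

View pics/top4.png

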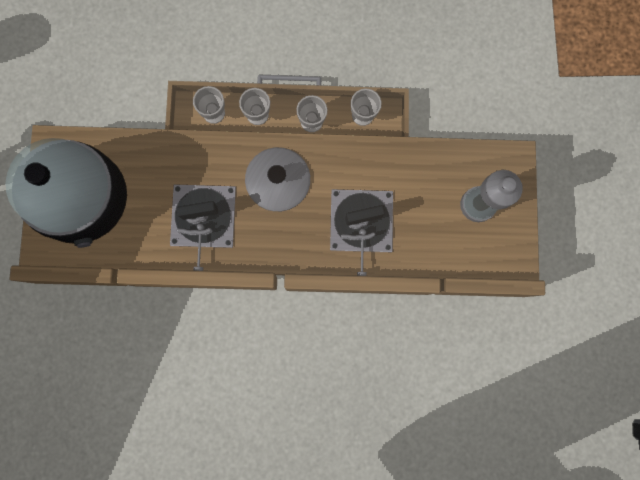

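The loose rail at (362,284) is now flush. Its bar at (363,215) lies nearly parallel to the edge, matching the untouched cam at (200,212). The arm is clear of everything.

```bash
python3 -c "
from station import *
sign_off()"
```

```text
the job is handed in; nothing more can be done
```

The loose rail is now drawn tight against the shelf and its cam is locked. I handed the job in at about 17 s on the robot's clock; sign-off reports no verdict.

I pushed the rail in with closed fingers until it stopped on contact, with a measured gap of about 8 mm. I then gripped the cam bar, turned it 1.3 rad clockwise, let go and moved the arm clear.

| Last check (top camera) | Measured | Required |
|---|---|---|
| Loose rail's face to cam axis | about 107 mm raw, about 108 mm corrected | below 110.5 mm |
| Loose cam turn | 1.32 rad | at least 1.0 rad |
| Tight cam turn | 1.37 rad (1.36 before) | above 1.05 rad |

- **Gap:** the loose rail sits within 1 mm of flush with the tight one. The raw depth reading came out about 1 mm short, so I judged the gap against the tight rail.
- **Forces:** contact forces stayed below about 13 N at the push stop and about 9 N while turning the cam.
- **Result of checks:** none failed or disagreed beyond the 2 mm calibration tolerance. The arm was clear of everything at the end.

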